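# Top up the toy-capsule display and hold its pusher open

### The job

Top up the toy-capsule display on the shop counter: stand the two loose capsules from the green stock tray upright in the two empty cups of the cardboard tray in the display, one in each, leaving the tray against the front stop with the pusher home. Then take the pusher by its orange tab, draw it straight back against its spring until the front face of the grey paddle stands over the red band on the lane floor, and finish holding it there with the gripper, so that a colleague can drop in the next full tray; do not let go. Leave the next tray, the label roll and the other goods where they are.

Things in the scene. Friction and masses are not known exactly. Their poses are not given: they have to be found in the camera images.
- capsule_a_center (a point): Centre of a loose toy capsule with a red dome and white lower half: round, upright, 44 mm in diameter and 58 mm tall, about 35 g, with straight sides from 13 to 42 mm above its flat foot (foot 28 mm across, edges rounded up to the straight side). The point is on its axis, half-way up (29 mm above the foot); z is its axis, up. It starts standing in the green stock tray, whose floor is 4 mm above the counter.
- capsule_b_center (a point): The same for the other loose capsule, with a blue dome.
- capsule_mid_center (a point): The same for the capsule with a yellow dome that already stands in the middle cup of the tray in the display; it stays there.
- cup_left (a point): Centre of the floor of one empty end cup of the cardboard tray in the display (the one towards the display's +y). The tray is 62 mm deep (along the display's x), 190 mm wide (along y) and 20 mm high, loose, 90 g, with three round cups in a row along y, 62 mm apart, 49 mm in diameter and 14 mm deep (cup floor 6 mm above the tray's underside). Axes as the display's. Either capsule may go in either end cup; it stands with its foot on this floor, its upper 44 mm above the tray.
- cup_mid (a point): Centre of the floor of the middle cup (holds the yellow capsule).
- cup_right (a point): Centre of the floor of the other empty end cup (towards the display's -y).
- display: The spring-fed pusher display, fixed to the counter: a black lane 212 mm long (x) by 206 mm wide (y), floor 10 mm thick, clear side dividers 4 mm thick rising to 40 mm above the counter, a clear front stop at the +x end rising to 26 mm. Origin: centre of its underside, on the counter. x points to the customers (roughly away from the robot), z up. The tray's centre is at x = +68 mm, held against the front stop by the pusher. The lane behind the tray is open above.
- mark (a point): Centre of the red band painted across the lane floor (12 mm wide along x, reaching to both dividers), 70 mm behind where the paddle's front face stands at the start; axes as the display's.
- pusher (a joint): How far the pusher is drawn back along the display's -x, in m: 0 as it starts, pressing on the tray; 0.070 with the paddle's front face over the middle of the red band (0.064 to 0.076 within the band); end stop at 0.090. A spring pulls it towards the front stop with about 5 N at 0 and 7 N at the band; it runs back as soon as it is let go.
- tab (a point): Grip point of the pusher's orange pull tab: an upright tab 14 mm thick (x), 26 mm wide (y), its top 18 mm above this point (about 88 mm above the counter) and its sides free down to 40 mm below this point. The point is in the middle of the tab. It moves with the pusher; axes as the display's. The paddle in front of it is 60 mm wide, 5 mm thick, its top 12 mm above this point and its front face 52 mm ahead (+x) of this point; a low sled joins the two.
- stock: The green shallow stock tray, 250 x 250 mm, fixed, rim 16 mm above the counter, walls and floor 4 mm; origin at the centre of its underside. Its x points roughly away from the robot. The two loose capsules stand in its near half, one to either side (y) of the label roll.
- next_tray: The next full tray with its three capsules, 62 x 190 x 64 mm high, lying along y at the far side of the stock tray; origin at the centre of its underside. Leave alone.
- label_roll: A paper roll 38 mm in diameter, 26 mm high, standing in the stock tray between the capsules; origin at the centre of its underside. Leave alone.
- sauce_bottle: Dark bottle with a red cap, 66 mm in diameter, 222 mm tall, beyond the work area; origin at the centre of its underside. Leave alone.
- tin_red: Red tin, 66 mm in diameter, 102 mm tall, beyond the work area; origin as above. Leave alone.
- tin_green: Green tin, 74 mm in diameter, 85 mm tall, beyond the work area; origin as above. Leave alone.
- noodle_tub: Orange noodle tub, 137 mm across the rim, 88 mm tall, beyond the work area; origin as above. Leave alone.
- candy_jar: Amber jar with a yellow lid, 84 mm in diameter, 117 mm tall, beyond the work area; origin as above. Leave alone.

How it is judged:
On the way, in this order (a step that is already met when the one before it is completed fails the run):
1. a capsule stands upright in each end cup, let go, with the tray and the middle capsule in place and the pusher home ((((horizontal distance between capsule_a_center and cup_left below 0.006 m and z of capsule_a_center in the frame of cup_left between 0.025 and 0.033 m and angle between capsule_a_center's own z axis and vertical below 0.15 rad) and (horizontal distance between capsule_b_center and cup_right below 0.006 m and z of capsule_b_center in the frame of cup_right between 0.025 and 0.033 m and angle between capsule_b_center's own z axis and vertical below 0.15 rad)) or ((horizontal distance between capsule_b_center and cup_left below 0.006 m and z of capsule_b_center in the frame of cup_left between 0.025 and 0.033 m and angle between capsule_b_center's own z axis and vertical below 0.15 rad) and (horizontal distance between capsule_a_center and cup_right below 0.006 m and z of capsule_a_center in the frame of cup_right between 0.025 and 0.033 m and angle between capsule_a_center's own z axis and vertical below 0.15 rad))) and horizontal distance between capsule_mid_center and cup_mid below 0.006 m and z of capsule_mid_center in the frame of cup_mid between 0.025 and 0.033 m and angle between capsule_mid_center's own z axis and vertical below 0.15 rad and distance of cup_mid from where it was at the start of the episode below 0.008 m and angle between cup_mid's own z axis and vertical below 0.06 rad and contact force between the fingers and capsule_a below 0.1 N and contact force between the fingers and capsule_b below 0.1 N and value of joint pusher below 0.008 m), for 0.2 s.
2. the pusher is drawn back to the red band and held there by the gripper (value of joint pusher between 0.063 and 0.077 m and contact force between the fingers and pusher above 2 N), for 0.3 s.
At the end, for the whole second after the job is handed in: Gripper holds the pusher still (over 2 N), paddle face over the red band (joint 63 to 77 mm); a capsule stands upright in each cup (within 6 mm of its centre, on its floor within 4 mm, lean under 0.15 rad), fingers off them; tray moved under 8 mm, flat (all of step 2 and velocity of joint pusher between -0.01 and 0.01 m/s and (((horizontal distance between capsule_a_center and cup_left below 0.006 m and z of capsule_a_center in the frame of cup_left between 0.025 and 0.033 m and angle between capsule_a_center's own z axis and vertical below 0.15 rad) and (horizontal distance between capsule_b_center and cup_right below 0.006 m and z of capsule_b_center in the frame of cup_right between 0.025 and 0.033 m and angle between capsule_b_center's own z axis and vertical below 0.15 rad)) or ((horizontal distance between capsule_b_center and cup_left below 0.006 m and z of capsule_b_center in the frame of cup_left between 0.025 and 0.033 m and angle between capsule_b_center's own z axis and vertical below 0.15 rad) and (horizontal distance between capsule_a_center and cup_right below 0.006 m and z of capsule_a_center in the frame of cup_right between 0.025 and 0.033 m and angle between capsule_a_center's own z axis and vertical below 0.15 rad))) and horizontal distance between capsule_mid_center and cup_mid below 0.006 m and z of capsule_mid_center in the frame of cup_mid between 0.025 and 0.033 m and angle between capsule_mid_center's own z axis and vertical below 0.15 rad and distance of cup_mid from where it was at the start of the episode below 0.008 m and angle between cup_mid's own z axis and vertical below 0.06 rad and contact force between the fingers and capsule_a below 0.1 N and contact force between the fingers and capsule_b below 0.1 N); the arm keeps its last pose, push and grip.
It fails at once if the next full tray is disturbed (moved more than 15 mm) (distance of next_tray from where it was at the start of the episode above 0.015 m).
It fails at once if the label roll is disturbed (moved more than 15 mm) (distance of label_roll from where it was at the start of the episode above 0.015 m).
It fails at once if one of the other goods is disturbed (moved more than 15 mm) (distance of any of sauce_bottle, tin_red, tin_green, noodle_tub, candy_jar from where it was at the start of the episode above 0.015 m).
It also fails if it takes over 64 s, if anything falls off the work surface, if the arm or the gripper's body presses on something with over 40 N, if the wrist force passes 120 N, or if a joint passes its speed limit or range.

### The arm

A 6-joint arm with a two-finger parallel gripper is mounted at the origin on the work surface. World frame = base frame: x ahead of the robot, y to its left, z up, the work surface at z = 0. Lengths are in m, angles in rad, forces in N, time in s.
With the tool pointing down it reaches from about 0.35 to 0.925 m from the base axis. Payload 6.4 kg.
Tool frame: the origin (TCP) lies at the very end of the fingers, on their centre line; the grasp point (between the pads) lies 19 mm behind it; z points along the fingers, y is the direction in which the jaws open and shut (so a half turn about z gives the same grasp; the last joint's range is limited). The gripper opens to 94 mm and grips with 3 to 60 N. Pads are 16 mm wide; open, the fingers measure 119 mm over their backs; the gripper's body (75 mm by 177 mm) begins 78 mm behind the grasp point.
Start: joints at [0.944, 0.245, 1.558, -0, 1.339, -0.174], TCP at [0.284, 0.585, 0.205] pointing down, gripper open.
Joint ranges: [-3.13, 3.13], [-1.02, 2.26], [0.13, 2.54], [-0.95, 4.09], [0.21, 2.88], [-2.74, 2.74]. Speed limits (rad/s): [2.57, 2.57, 3.14, 3.14, 3.14, 3.14].

### API

Orientations are given as a unit quaternion [w, x, y, z].
In Python, from station import env gives the robot as it stands. The module is installed in compiled form; this text tells all that it offers. Calls block until the motion is done:
- env.goto(position, orientation): joint-space move of the TCP to a pose.
- env.line_to(position, vel=0.15, rotation=None, until_force=None): straight line of the TCP; rotation=None keeps the orientation; vel is the mean speed in m/s. With until_force (N) it stops when the force on the tool has changed by that much, and returns True; else False.
- env.move_joints(angles): joint-space move.
- env.grip(opening, squeeze=None): finger opening in m; squeeze is the grip in N (None keeps the last); returns when the fingers have stopped.
- env.sleep(seconds).
- env.inverse_kinematics(position, orientation): joint angles nearest the present ones, or None.
- env.get_state(): the state.
- env.get_image(name): name is "side" or "top"; returns a dict with "color" (420x560x3 uint8, red, green, blue), "range_z" (420x560 float32, m along the optical axis (not along the pixel's ray), 0 where there is no reading), "mtx" (3x3 intrinsics, pixels), "world_to_cam" (4x4, takes a point from world to camera coordinates). Camera axes: x right, y up, looking along -z (the intrinsics and any distortion apply to the point x, -y, -z); pixel columns grow to the right and rows downward; lengths in m; the calibration is good to about 2 mm. A picture is of the moment at which its call begins.
A pose or a line that the arm cannot do raises env.PlanningError and nothing moves.
- env.finish_job(): hands the job in, once; it reports no verdict.
The state is a dict: "time_s": time; "qpos": joint angles; "qd": joint speeds; "joint_torque": joint torques, N m; "ee_pos": TCP position; "ee_rot": TCP orientation; "wrist_force": force on the tool from outside, world axes, zero at the start; "torque": the same for the moment, N m; "gripper_width": finger opening in m.
Only numpy, scipy, OpenCV 4.12 (cv2) and the standard library are available. Lean on these libraries where they do the work, as an engineer would, in place of code of your own. Each camera call takes 0.05 s, during which the arm holds its last target.

## Working session

There is one attempt and no reset: what is moved stays moved. The work goes in short steps, each a Python script; the robot and the scene stay as the last script left them, time stands still between calls to the robot, and variables do not carry over. Pictures are saved under pics/ and viewed, and the job is handed in when it is done.

```bash
mkdir -p pics
python3 - <<'E'
from station import env
import cv2,numpy as np,pickle
s=env.get_state(); print(s)
for n in("top","side"):
    d=env.get_image(n); cv2.imwrite(f"pics/{n}0.png",d["color"][...,::-1]); pickle.dump(d,open(f"{n}0.pkl","wb")); print(d["mtx"],d["world_to_cam"],d.keys())
E
```

```text
{'time_s': 0.0, 'qpos': array([ 9.43885270e-01,  2.45786769e-01,  1.55899075e+00,  3.42648129e-05,
        1.33870199e+00, -1.74084697e-01]), 'qd': array([-0.00058401, -0.00190137,  0.001275  , -0.00046803, -0.0010277 ,
       -0.00052714]), 'joint_torque': array([ 1.35432412e-03, -4.15833127e+01, -3.14600229e+01,  6.85216114e-02,
        3.32004006e-02, -1.52465946e-04]), 'ee_pos': array([0.28400486, 0.58401288, 0.20437534]), 'ee_rot': array([-3.83171783e-04,  2.24487454e-01,  9.74476522e-01, -8.62274655e-04]), 'wrist_force': array([ 0.16118045, -0.0312144 , -0.18087868]), 'torque': array([ 0.01431659, -0.03509226, -0.00284529]), 'gripper_width': 0.09372060722593951}
[[451.35307631   0.         272.53908848]
 [  0.         451.35307631 208.24086669]
 [  0.           0.           1.        ]] [[-0.03383504 -0.99941592 -0.00479724  0.00987244]
 [ 0.97509557 -0.03406363  0.21915358 -0.62689823]
 [-0.21918899  0.00273731  0.97567858 -0.83256051]
 [ 0.          0.          0.          1.        ]] dict_keys(['color', 'range_z', 'mtx', 'world_to_cam'])
[[407.85079814   0.         278.354889  ]
 [  0.         407.85079814 205.81246327]
 [  0.           0.           1.        ]] [[ 0.99795789 -0.06364196 -0.00545376 -0.59060593]
 [ 0.05187884  0.75776133  0.65046625 -0.09309969]
 [-0.0372643  -0.64942087  0.75951557 -1.05454629]
 [ 0.          0.          0.          1.        ]] dict_keys(['color', 'range_z', 'mtx', 'world_to_cam'])
```

View pics/top0.png

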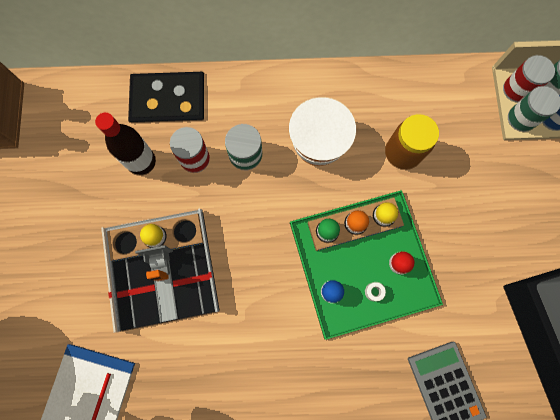

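View pics/side0.png

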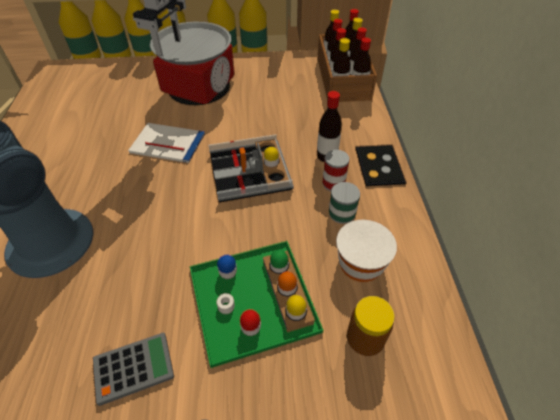

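```bash
cat > h.py <<'E'
import cv2,numpy as np
def cloud(d):
    K=d["mtx"];z=d["range_z"];h,w=z.shape
    u,v=np.meshgrid(np.arange(w),np.arange(h))
    p=np.stack([(u-K[0,2])/K[0,0]*z,-(v-K[1,2])/K[1,1]*z,-z,np.ones_like(z)],-1)
    P=(p@np.linalg.inv(d["world_to_cam"]).T)[...,:3]; P[z==0]=np.nan; return P
def ray(d,u,v,zp):
    K=d["mtx"];T=np.linalg.inv(d["world_to_cam"])
    r=T[:3,:3]@np.array([(u-K[0,2])/K[0,0],-(v-K[1,2])/K[1,1],-1]);o=T[:3,3]
    return o+r*(zp-o[2])/r[2]
def proj(d,p):
    c=d["world_to_cam"]@np.append(p,1);K=d["mtx"]
    return K[0,0]*c[0]/-c[2]+K[0,2],K[1,1]*-c[1]/-c[2]+K[1,2]
def blob(d,lo,hi,roi):
    hsv=cv2.cvtColor(d["color"],cv2.COLOR_RGB2HSV)
    m=np.zeros(hsv.shape[:2],np.uint8);x0,y0,x1,y1=roi
    H=hsv[y0:y1,x0:x1].astype(int); 
    if lo[0]<0: H[...,0]=np.where(H[...,0]>90,H[...,0]-180,H[...,0])
    m[y0:y1,x0:x1]=np.all((H>=lo)&(H<=hi),-1)*255
    n,l,st,c=cv2.connectedComponentsWithStats(m)
    i=1+np.argmax(st[1:,4]); return (l==i),st[i]
E
python3 - <<'E'
from h import *
import pickle
R=dict(red=((-8,140,60),(8,255,255)),blue=((100,120,40),(130,255,255)),yel=((20,130,60),(35,255,255)),ora=((5,170,60),(19,255,255)))
rois=dict(top=dict(red=(380,240,425,285),blue=(310,270,355,315),yel=(130,215,175,260),ora=(140,262,172,285),band=(100,265,225,305)),
 side=dict(red=(230,300,270,340),blue=(210,245,245,285),yel=(255,140,290,170),ora=(230,140,255,180),band=(215,130,265,200)))
for n in rois:
    d=pickle.load(open(n+"0.pkl","rb"));P=cloud(d)
    img=cv2.resize(d["color"][...,::-1],None,fx=1,fy=1)
    for k,r in rois[n].items():
        lo,hi=R[k if k!="band" else "red"]
        m,st=blob(d,lo,hi,r); p=P[m];p=p[~np.isnan(p[:,0])]
        ys,xs=np.nonzero(m)
        print(n,k,st,"px",xs.mean().round(1),ys.mean().round(1),"med",np.median(p,0).round(4),"min",np.percentile(p,2,0).round(4),"max",np.percentile(p,98,0).round(4))
        if k in("red","blue","yel"):
            (cx,cy),rr=cv2.minEnclosingCircle(np.c_[xs,ys].astype(np.float32))
            zb=.046 if k!="yel" else .058
            print("   circ",round(cx,1),round(cy,1),round(rr,1),"ray at dome base",ray(d,cx,cy,zb).round(4),ray(d,cx,cy,zb+.005).round(4))
    c={"top":(90,195,230,345),"side":(195,125,305,210)}[n]
    cv2.imwrite(f"pics/{n}_crop.png",cv2.resize(img[c[1]:c[3],c[0]:c[2]],None,fx=5 if n=="side" else 4,fy=5 if n=="side" else 4,interpolation=cv2.INTER_CUBIC))
E
```

```text
top red [391 252  23  21 378] px 402.5 262.1 med [ 0.5115 -0.2634  0.0586] min [ 0.4944 -0.284   0.0429] max [ 0.5312 -0.2472  0.0643]
   circ 402.3 262.4 11.3 ray at dome base [ 0.5124 -0.2668  0.046 ] [ 0.5119 -0.2653  0.051 ]
top blue [322 281  22  22 374] px 332.6 291.2 med [ 0.4603 -0.1228  0.0587] min [ 0.4417 -0.1422  0.0466] max [ 0.4794 -0.1046  0.0643]
   circ 332.5 291.4 11.0 ray at dome base [ 0.4602 -0.124   0.046 ] [ 0.46   -0.1234  0.051 ]
top yel [140 224  23  22 393] px 150.8 234.2 med [0.5825 0.2302 0.0696] min [0.5647 0.213  0.0518] max [0.6043 0.2525 0.0761]
   circ 150.9 234.5 11.4 ray at dome base [0.5841 0.2335 0.058 ] [0.5833 0.2321 0.063 ]
top ora [146 270  22  10 165] px 156.2 274.6 med [0.5026 0.2143 0.0855] min [0.4956 0.2069 0.0115] max [0.5131 0.25   0.0908]
top band [173 272  39  15 263] px 192.0 279.4 med [0.4955 0.1591 0.0113] min [0.4851 0.1176 0.0079] max [0.506  0.1979 0.0413]
side red [241 310  19  21 313] px 249.5 320.0 med [ 0.514  -0.2769  0.0591] min [ 0.4965 -0.29    0.0408] max [ 0.5318 -0.2566  0.0646]
   circ 249.0 319.9 10.4 ray at dome base [ 0.5126 -0.2704  0.046 ] [ 0.5128 -0.2727  0.051 ]
side blue [218 256  17  17 242] px 226.1 263.7 med [ 0.4629 -0.1347  0.0581] min [ 0.4438 -0.1466  0.0408] max [ 0.4804 -0.1168  0.0654]
   circ 226.3 263.7 9.0 ray at dome base [ 0.4618 -0.1269  0.046 ] [ 0.4624 -0.1301  0.051 ]
side yel [264 146  15  15 190] px 270.8 153.2 med [0.5848 0.2233 0.0668] min [0.5653 0.2106 0.0177] max [0.6054 0.3116 0.0776]
   circ 271.0 153.0 8.1 ray at dome base [0.5857 0.2355 0.058 ] [0.5855 0.23   0.063 ]
side ora [239 148   7  24 116] px 242.6 157.8 med [0.5037 0.2092 0.0666] min [0.4893 0.2049 0.0103] max [0.5111 0.3085 0.0908]
side band [231 150   9  17  87] px 234.8 158.2 med [0.477  0.2708 0.012 ] min [0.4678 0.2375 0.0087] max [0.4872 0.3073 0.0155]
```

View pics/top_crop.png

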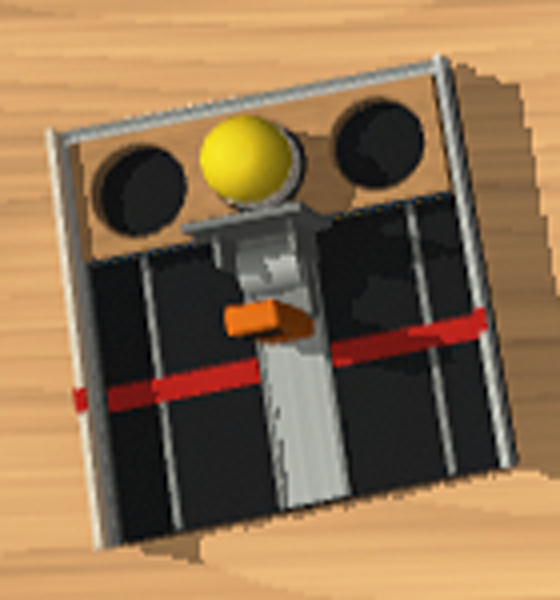

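View pics/side_crop.png

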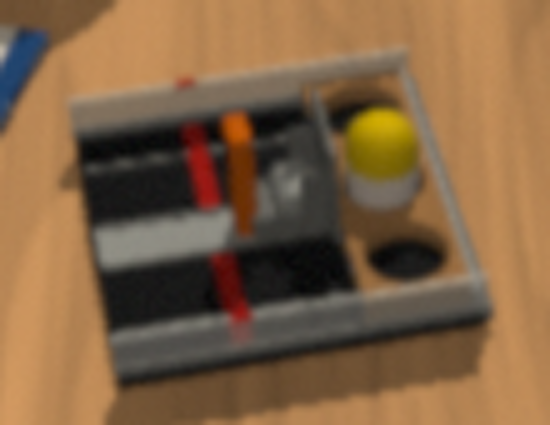

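Run:
```python
from h import *
import pickle
from scipy.optimize import least_squares
R=dict(red=((-8,140,60),(8,255,255)),blue=((100,120,40),(130,255,255)),yel=((20,130,60),(35,255,255)))
rois=dict(top=dict(red=(380,240,425,285),blue=(310,270,355,315),yel=(130,215,175,260)),
 side=dict(red=(230,300,270,340),blue=(210,245,245,285),yel=(255,140,290,170)))
D={n:pickle.load(open(n+"0.pkl","rb")) for n in rois}
for k in R:
    out=[]
    for n in rois:
        m,_=blob(D[n],*R[k],rois[n][k]); m=cv2.erode(m.astype(np.uint8),np.ones((3,3)))>0
        p=cloud(D[n])[m]; p=p[~np.isnan(p[:,0])]; out.append(p)
    z0=.046 if k!="yel" else .058
    for p in out+[np.vstack(out)]:
        f=lambda c:22*(np.sqrt(((p[:,0]-c[0])/.022)**2+((p[:,1]-c[1])/.022)**2+((p[:,2]-c[2])/.016)**2)-1)
        r=least_squares(f,[*np.median(p,0)[:2],z0],loss="soft_l1"); print(k,len(p),r.x.round(4),np.abs(r.fun).mean().round(2),"z exp",z0)
d=D["top"]
L=ray(d,90+140/4-.4,195+191/4-.4,.03);Rr=ray(d,90+378.5/4-.4,195+143.5/4-.4,.03)
print("cups",L,Rr,np.linalg.norm(L-Rr),(L+Rr)/2,"y-axis yaw",np.degrees(np.arctan2(*(L-Rr)[[1,0]]))-90)
# automatic hole fit: dark pixels
g=cv2.cvtColor(d["color"],cv2.COLOR_RGB2HSV)[...,2]
for roi in((112,229,139,256),(171,217,198,245)):
    x0,y0,x1,y1=roi; m=(g[y0:y1,x0:x1]<80).astype(np.uint8)
    c=max(cv2.findContours(m,cv2.RETR_EXTERNAL,cv2.CHAIN_APPROX_NONE)[0],key=cv2.contourArea)
    e=cv2.fitEllipse(c); print(e, x0+e[0][0],y0+e[0][1],ray(d,x0+e[0][0],y0+e[0][1],.03),ray(d,x0+e[0][0],y0+e[0][1],.016))
# band ends: top view left/right at z=.01
for (u,v) in [(100,396),(250,374),(340,352),(480,322)]: print("band",ray(d,90+u/4-.4,195+v/4-.4,.0105).round(4))
# divider/front corners z .04
for (u,v) in [(57,137),(440,64),(505,462),(103,543)]: print("corner",ray(d,90+u/4-.4,195+v/4-.4,.04).round(4))
# goods
P=cloud(d)
for nm,(x0,y0,x1,y1) in dict(bottle=(95,110,155,175),tin=(170,128,210,172)).items():
    q=P[y0:y1,x0:x1].reshape(-1,3); q=q[q[:,2]>.03]; print(nm,np.nanpercentile(q,3,0).round(3),np.nanpercentile(q,97,0).round(3))
q=P[190:345,285:445].reshape(-1,3)
n=q[(q[:,2]>.018)&(q[:,2]<.03)]; print("next tray/roll pts",np.nanpercentile(n,[2,50,98],axis=0).round(3))
# tab top
m,_=blob(d,(5,170,60),(19,255,255),(140,262,172,285)); t=P[m]; t=t[t[:,2]>.08]; print("tab top",t.mean(0),t.min(0),t.max(0))
print(cv2.minAreaRect((t[:,:2]*1000).astype(np.float32)))
print("tab pt", ray(d,90+251/4-.4,195+319/4-.4,.088))
```

```text
red 293 [ 0.5136 -0.2691  0.0473] 1.29 z exp 0.046
red 237 [ 0.5138 -0.2676  0.048 ] 1.23 z exp 0.046
red 530 [ 0.5138 -0.2686  0.0474] 1.32 z exp 0.046
blue 289 [ 0.4606 -0.1249  0.0472] 1.32 z exp 0.046
blue 177 [ 0.4611 -0.124   0.0483] 1.35 z exp 0.046
blue 466 [ 0.4608 -0.1248  0.0475] 1.39 z exp 0.046
yel 307 [0.5847 0.2348 0.0591] 1.31 z exp 0.058
yel 134 [0.5858 0.2342 0.0601] 1.77 z exp 0.058
yel 441 [0.585  0.2345 0.0593] 1.51 z exp 0.058
cups [0.57451155 0.29476511 0.03      ] [0.59503925 0.17229946 0.03      ] 0.12417415493897418 [0.5847754  0.23353229 0.03      ] y-axis yaw 9.515465993305014
((12.34306812286377, 13.336745262145996), (20.8990535736084, 23.19428825378418), 59.856285095214844) 124.34306812286377 242.336745262146 [0.57455736 0.29529519 0.03      ] [0.57677097 0.29993022 0.016     ]
((12.98813247680664, 13.641077041625977), (21.16399574279785, 22.466846466064453), 58.298675537109375) 183.98813247680664 230.64107704162598 [0.59470786 0.17278621 0.03      ] [0.5972282  0.17555647 0.016     ]
band [0.4723 0.3177 0.0105]
band [0.4808 0.2411 0.0105]
band [0.4904 0.195  0.0105]
band [0.5032 0.1229 0.0105]
corner [0.6023 0.3351 0.04  ]
corner [0.6338 0.1389 0.04  ]
corner [0.4321 0.1066 0.04  ]
corner [0.4002 0.3029 0.04  ]
bottle [0.725 0.242 0.041] [0.773 0.292 0.223]
tin [0.728 0.125 0.038] [0.787 0.184 0.104]
next tray/roll pts [[ 0.435 -0.281  0.018]
 [ 0.588 -0.187  0.024]
 [ 0.645 -0.088  0.029]]
tab top [0.50267234 0.21938222 0.08730949] [0.49549192 0.207593   0.08024069] [0.51069258 0.23362375 0.0916044 ]
((502.5202941894531, 220.6373291015625), (13.515127182006836, 26.456172943115234), 7.755506992340088)
tab pt [0.50223037 0.22057514 0.088     ]
```

```bash
cat >> h.py <<'E'
A=np.radians(9.5); X=np.array([np.cos(A),np.sin(A),0]);Y=np.array([-np.sin(A),np.cos(A),0])
def q(a): return [0,np.cos(a/2),np.sin(a/2),0]
L=np.array([.5745,.2951,0]);M=np.array([.5848,.2340,0]);RR=np.array([.5950,.1727,0])
red=np.array([.5137,-.2686,0]);blue=np.array([.4608,-.1248,0]);tab=np.array([.5025,.2205,0])
def at(p,z): return [p[0],p[1],z]
E
python3 - <<'E'
from h import *
import pickle
from station import env
d=pickle.load(open("top0.pkl","rb"))
for u,v in((318,249),(360,236),(407,221)): print(ray(d,u,v,.024).round(3))
for a in (A+np.pi/2,A-np.pi/2):
    for p,z in((red,.15),(red,.022),(blue,.022),(L,.033),(RR,.033),(tab,.05),(tab-.07*X,.05)):
        j=env.inverse_kinematics(at(p,z),q(a)); print(np.degrees(a).round(),None if j is None else np.round(j,2))
E
```

```text
[ 0.548 -0.102  0.024]
[ 0.572 -0.191  0.024]
[ 0.6   -0.291  0.024]
100.0 [-0.68  0.14  1.79 -0.    1.22 -0.84]
100.0 [-0.68  0.32  1.84 -0.    0.98 -0.84]
100.0 [-0.5   0.1   2.1  -0.    0.94 -0.67]
100.0 [ 0.3   0.43  1.66 -0.    1.05  0.13]
100.0 [ 0.1   0.38  1.73 -0.    1.03 -0.07]
100.0 [ 0.21  0.21  1.91 -0.    1.02  0.04]
100.0 [ 0.21  0.06  2.08 -0.    1.    0.05]
-80.0 [-0.68  0.14  1.79 -0.    1.22  2.3 ]
-80.0 [-0.68  0.32  1.84 -0.    0.98  2.3 ]
-80.0 [-0.5   0.1   2.1  -0.    0.94  2.47]
-80.0 None
-80.0 None
-80.0 None
-80.0 None
```

Run:
```python
from h import *
from station import env
a=q(A+np.pi/2)
env.grip(.066,10)
env.goto(at(red,.15),a)
env.line_to(at(red,.022),vel=.12)
s=env.get_state();print(s["ee_pos"],s["wrist_force"],s["time_s"])
env.grip(.03,10)
print(env.get_state()["gripper_width"])
env.line_to(at(red,.15),vel=.15)
s=env.get_state();print(s["ee_pos"],s["wrist_force"],s["gripper_width"],s["time_s"])
for n in("top","side"):
    d=env.get_image(n); cv2.imwrite(f"pics/{n}1.png",d["color"][...,::-1])
    lo,hi=(-8,140,60),(8,255,255)
```

```text
[ 0.51435344 -0.26910949  0.02291991] [0.28485166 0.37345621 0.08679   ] 5.0417
0.043582962545814584
[ 0.51302239 -0.26808661  0.14872406] [-0.21076547  0.09527706 -0.41684267] 0.0432954913843915 6.5167
```

```bash
python3 -c "
import cv2,numpy as np
a=cv2.imread('pics/top1.png')[150:330,300:540];b=cv2.imread('pics/side1.png')[220:400,150:390]
cv2.imwrite('pics/c1.png',cv2.resize(np.hstack([a,b]),(800,300)))"
```

```text
(no output)
```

View pics/c1.png

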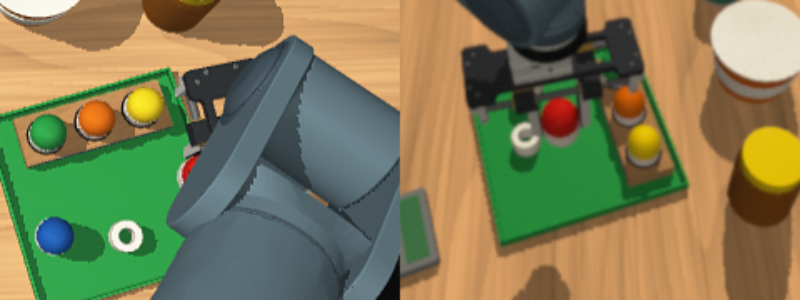

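```bash
cat >> h.py <<'E'
def place(env,p,z=.0345):
    env.line_to(at(p,.15),vel=.25)
    env.line_to(at(p,.06),vel=.15); env.sleep(.2)
    s=env.get_state();print("above",s["ee_pos"]-p,s["wrist_force"])
    hit=env.line_to(at(p,z),vel=.03,until_force=4)
    s=env.get_state();print("down",hit,s["ee_pos"]-p,s["wrist_force"],s["gripper_width"])
    return hit
def snap(env,tag):
    a=env.get_image("top")["color"][185:345,70:260,::-1];b=env.get_image("side")["color"][110:230,180:330,::-1]
    cv2.imwrite(f"pics/{tag}.png",np.hstack([cv2.resize(a,(400,337)),cv2.resize(b,(400,337))]))
E
python3 - <<'E'
from h import *
from station import env
place(env,RR)
snap(env,"p1")
E
```

```text
above [0.00094799 0.00010152 0.06139535] [-0.49864597 -0.86171802 -0.33768966]
down True [-5.06812544e-04 -6.99277075e-05  3.43870134e-02] [-0.30897262  0.20959941  4.79520523] 0.043278055362330474
```

View pics/p1.png

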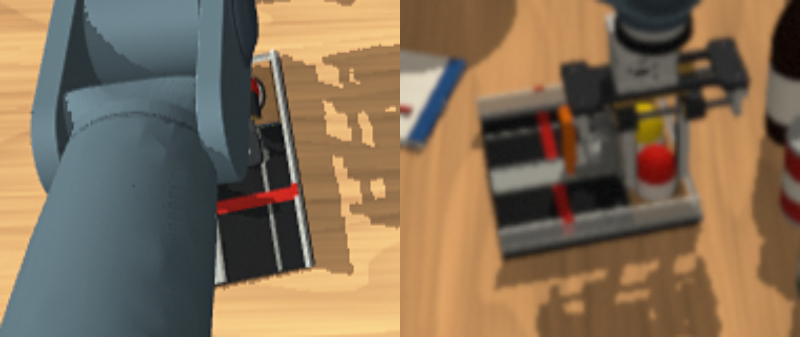

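The red capsule touched down at the expected floor depth and sits in the right cup in the side view (red dome about 657,165). I'll release it and fetch the blue one.

Run:
```python
from h import *
from station import env
a=q(A+np.pi/2)
env.grip(.064,10)
env.line_to(at(RR,.16),vel=.15)
env.line_to(at(blue,.15),vel=.25)
snap(env,"p2")
env.line_to(at(blue,.022),vel=.12)
env.sleep(.2);s=env.get_state();print(s["ee_pos"]-blue,s["time_s"])
env.grip(.03,10)
env.line_to(at(blue,.15),vel=.15)
print(env.get_state()["gripper_width"])
```

```text
[ 0.00047153 -0.0002544   0.02263062] 14.925
0.0438876450895715
```

View pics/p2.png

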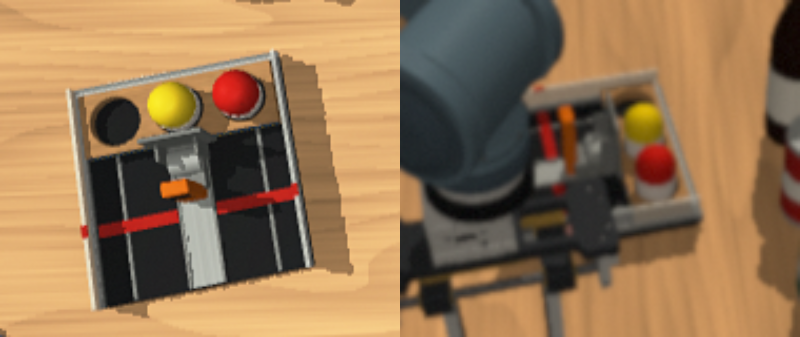

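The red capsule stands upright in the right cup (235,92 in the top view), with the yellow one and the tray unmoved. The blue capsule is gripped at 44 mm width.

Run:
```python
from h import *
from station import env
place(env,L)
snap(env,"p3")
print(env.get_state()["time_s"])
```

```text
above [0.0009029  0.00030236 0.06144264] [-0.2933456  -0.61422694 -0.0505842 ]
down True [-0.00046666 -0.00016085  0.03412401] [-0.18026   -1.3236589  3.9650213] 0.043752812026280244
20.1667
```

View pics/p3.png

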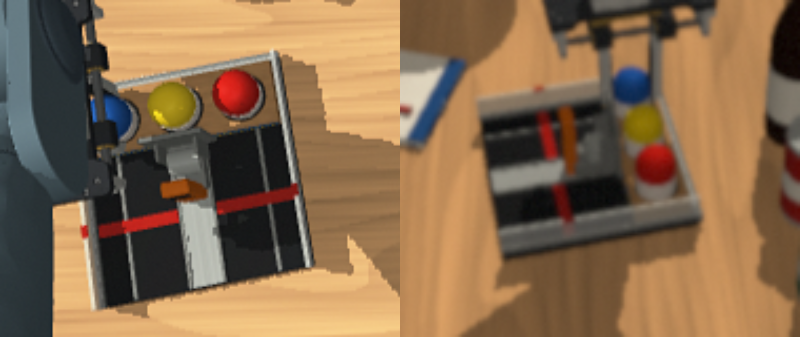

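Run:
```python
from h import *
from station import env
import pickle
from scipy.optimize import least_squares
env.grip(.064,10)
env.line_to(at(L,.16),vel=.15)
env.line_to([.46,-.12,.16],vel=.3)
snap(env,"p4")
d=env.get_image("top");pickle.dump(d,open("top4.pkl","wb"));P=cloud(d)
R=dict(red=((-8,140,60),(8,255,255),(172,217,200,245),RR),blue=((100,120,40),(130,255,255),(108,225,142,260),L),yel=((20,130,60),(35,255,255),(130,215,172,260),M))
for k,(lo,hi,roi,t) in R.items():
    m,_=blob(d,lo,hi,roi); m=cv2.erode(m.astype(np.uint8),np.ones((3,3)))>0; p=P[m]
    f=lambda c:22*(np.sqrt(((p[:,0]-c[0])/.022)**2+((p[:,1]-c[1])/.022)**2+((p[:,2]-c[2])/.016)**2)-1)
    r=least_squares(f,[t[0],t[1],.058],loss="soft_l1"); print(k,len(p),(r.x-t).round(4))
m,_=blob(d,(5,170,60),(19,255,255),(140,262,172,285)); t=P[m]; t=t[t[:,2]>.08]
print("tab",cv2.minAreaRect((t[:,:2]*1000).astype(np.float32)),env.get_state()["time_s"])
```

```text
red 284 [-0.0002  0.0012  0.0591]
blue 295 [-0.0003  0.0006  0.0591]Traceback (most recent call last):
  File "<stdin>", line 14, in <module>
    return func(*args, **kwargs)
    raise ValueError("Residuals are not finite in the initial point.")
ValueError: Residuals are not finite in the initial point.
```

View pics/p4.png

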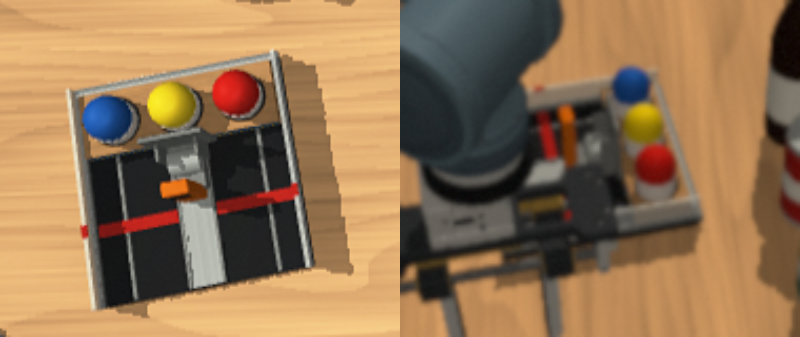

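Run:
```python
from h import *
from station import env
env.line_to(at(tab,.16),vel=.3)
env.grip(.038,30)
env.line_to(at(tab,.053),vel=.1)
env.sleep(.2);s=env.get_state();print(s["ee_pos"]-tab,s["wrist_force"])
env.grip(.005,30)
env.sleep(.2);s=env.get_state();print(s["ee_pos"]-tab,s["wrist_force"],s["gripper_width"])
p0=at(tab,.053)
env.line_to(list(np.array(p0)-.0705*X),vel=.04)
env.sleep(.4);s=env.get_state();e=s["ee_pos"]-tab;print("moved x,y",e@X,e@Y,s["ee_pos"][2],s["wrist_force"],s["gripper_width"],s["time_s"])
snap(env,"p5")
```

```text
[4.18653015e-04 9.12872808e-05 5.36083385e-02] [-0.38237614  0.21998016  0.33643299]
[2.96297841e-04 3.47832430e-05 5.31041469e-02] [ 0.49066444 -0.23183521 -0.25673906] 0.013850250993597234
moved x,y -0.06924455228833265 0.00011905775298076863 0.05308503858447364 [ 6.83668792  2.20031741 -6.60770984] 0.013960907206397479 29.7417
```

View pics/p5.png

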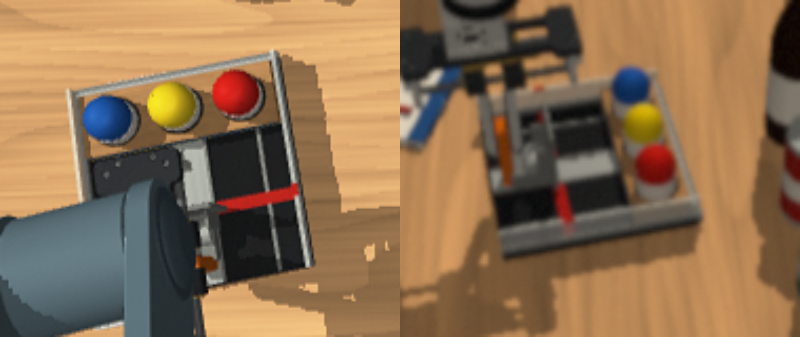

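Run:
```python
from h import *
from station import env
env.sleep(.5);s=env.get_state();e=s["ee_pos"]-tab;print(e@X,s["wrist_force"],s["gripper_width"],np.abs(s["qd"]).max())
d=env.get_image("top");P=cloud(d)
R=dict(red=((-8,140,60),(8,255,255),(172,217,200,245)),blue=((100,120,40),(130,255,255),(108,225,142,260)),yel=((20,130,60),(35,255,255),(130,215,172,260)))
for k,(lo,hi,roi) in R.items():
    m,st=blob(d,lo,hi,roi); ys,xs=np.nonzero(m); print(k,st,ray(d,xs.mean(),ys.mean(),.063).round(4))
env.finish_job()
```

```text
-0.06920656174790839 [ 6.17365169  1.54362153 -5.40814827] 0.013741266870857832 0.0016494220375496
red [172 218  21  22 372] [0.5932 0.1711 0.063 ]
blue [109 231  23  21 380] [0.5731 0.2925 0.063 ]
yel [140 224  23  22 396] [0.5834 0.2324 0.063 ]
the job is handed in; nothing more can be done
```

The job is handed in, and my last checks agreed with the task. The red capsule stands in the right cup and the blue one in the left, both let go, and the gripper is holding the pusher drawn back over the red band.

- **Capsules:** Depth fits after both releases put red and blue about 1 mm from their cup centres, at the expected height. The same fit failed for the yellow capsule because of missing depth readings. In the final top view its outline is in the same pixels as at the start, and red and blue still stand in their cups, so the tray has not visibly moved.
- **Pusher:** I gripped the tab at 14 mm with a 30 N squeeze and drew it back about 69.5 mm by the arm's own readings; the band's middle is at 70 mm. After a further half second the pull was still about 6.4 N and the position had not drifted. The arm hides part of the band in the top view, so the 69.5 mm comes mainly from the arm's motion.
- **Leave-alone items:** I did not measure the next tray, label roll and other goods again at the end. All my paths stayed clear of them.

About 30 s of the 64 s were used.

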